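# Load the corrector locker and hang its lift-off door

## Task

Lay every chromed magnet on the bench, fin up, flat in a lane of its own in the pulled-out locker tray, then stand the brass bridge gauge, let go, astride the tall heeling magnet in the tray so that its foot reads that magnet's height, and afterwards set the gauge back upright on the middle of its cork pad. Push the loaded tray fully in, then lift the teak door out of its rack, lower it so that both hinge knuckles drop fully onto their pins, and leave it shut against the locker, without shoving the blue ring or the white tin about.

Things in the scene. Friction and masses are not known exactly. Their poses are not given: they have to be found in the camera images.
- heel_mid (a point): Heeling magnet, always present: same chromed inverted T shape as the corrector magnets (base 104 x 24 x 14 mm along its x, fin 60 mm long and 12 mm thick) but taller: 60 mm in all. Loose, about 250 g, mostly in the base. The point is its centre, 30 mm above its underside, z up along the fin.
- bar1_mid (a point): Chromed steel corrector magnet, loose, lying fin up on the bench: inverted T section. Base 104 x 24 mm and 14 mm thick, lying along its own x; on it, in the middle, an upright fin 60 mm long (x), 12 mm thick (y). Total height 48 mm. About 250 g, mostly in the base. The point is its centre, 24 mm above its underside. Absent in some starts.
- bar2_mid (a point): Chromed steel corrector magnet, loose, lying fin up on the bench: inverted T section. Base 104 x 24 mm and 14 mm thick, lying along its own x; on it, in the middle, an upright fin 60 mm long (x), 12 mm thick (y). Total height 48 mm. About 250 g, mostly in the base. The point is its centre, 24 mm above its underside. Absent in some starts.
- bar3_mid (a point): Chromed steel corrector magnet, loose, lying fin up on the bench: inverted T section. Base 104 x 24 mm and 14 mm thick, lying along its own x; on it, in the middle, an upright fin 60 mm long (x), 12 mm thick (y). Total height 48 mm. About 250 g, mostly in the base. The point is its centre, 24 mm above its underside. Absent in some starts.
- tray_mid (a point): Middle of the floor (upper face, 30 mm above the bench) of the aluminium tray that slides out of the locker; moves with it. +x points into the locker, z up. Four lanes along x, centred at y = -60, -20, 20, 60 mm, each 31 mm wide, 116 mm long, parted by ridges 9 mm wide, 14 mm high (level with a magnet's base). Front wall for pushing: x -66 to -58 mm, 32 mm above the floor.
- tray (a joint): How far the tray is pulled out, in m: 0 is fully in (front wall 2 mm inside the locker's face), about 0.13 is out with the whole tray in front of the locker. About 2 N moves it; it stays where left.
- locker: Gray steel locker fixed to the bench, 150 mm deep (x), 200 mm wide (y), 125 mm high, closed on top. Origin at bench level in the middle of its open front, x = 0 being the front face; +x goes into the locker, so the door and tray are on its -x side. Hinge brackets with the two upright pins stick out beside the front on the -y side.
- pin_low (a point): Lower hinge pin: foot of the upright pin (the seat, 22 mm above the bench, where the knuckle comes to rest). Pin 8 mm diameter, 22 mm tall, round tip, on an 18 mm round seat. At (-10, -115, 22) mm in the locker's frame. Axes as the locker's.
- pin_top (a point): Upper hinge pin, alike and straight above: seat 86 mm above the bench, tip at 108 mm. Its bracket fills 78 to 86 mm, so the door's lower knuckle must come in from the front beneath this bracket, with the door 24 to 33 mm above its final height, and then be lowered.
- door_lug (a point): Centre of the lifting lug (60 wide along y, 12 thick, 40 high, mm) on top of the loose teak door, 134 mm above its lower edge, over its centre of mass. Panel 12 thick (x), 190 wide, 114 high, about 400 g, upright in the rack; lift over 45 mm to clear. Door's -y: hinge side; hinge axis at y = -110 mm from here. Shut, its axes agree with the locker's and this point is at (-10, -5, 142) mm there.
- knuckle_low (a point): Centre of the underside of the door's lower hinge knuckle, a steel ring 20 mm tall, bore 13 mm, about 21 mm outside, open at both ends. It is at (0, -110, -120) mm from the lug's centre in the door's axes.
- knuckle_top (a point): Centre of the underside of the door's upper knuckle, alike, 64 mm above the lower: (0, -110, -56) mm from the lug's centre in the door's axes.
- gauge_mid (a point): Brass bridge gauge, loose, 380 g, 108 mm high: its centre, 54 mm above the soles. Two legs, y 12 to 28 mm either side, 40 mm long (x), bridged 58 to 68 mm up; on that a black grip post 24 x 24 mm, 68 to 108 mm up (its middle 34 mm above this point). It stands astride a magnet's fin, legs on the ridges beside the lane, its x along the lane.
- foot (a joint): Sprung foot (16 mm disc) of the gauge, hanging between the legs, in m: 0 is free, with its underside 20 mm above the soles; grows as it is pushed up, to 0.030. The gauge's weight is enough to push it. Standing level on the ridges over a seated heeling magnet it reads 0.026, over a seated corrector magnet 0.014.
- pad_top (a point): Centre of the upper face (4 mm above the bench) of the gauge's cork pad, 100 x 110 mm, fixed.
- rack: Gray rack in which the door stands, fixed: base 90 x 170 mm, 6 mm thick, with two pairs of slot posts 46 mm high. Origin under its middle; the door stands along its y.
- lubber_pt (a point): Blue enamel lubber ring, 90 mm across, 10 mm high, lying on the bench among the work. Leave alone. The point is its centre, at the underside.
- tin_pt (a point): White tin, 60 mm across and 100 mm high, standing on the bench beside the locker. Leave alone. The point is its centre.
There are look-alikes about, which are no part of the job. Of the things like the part that bears gauge_mid, leave any that is green; of the rest the larger one is meant. Leave any purple look-alike of the part that bears bar2_mid alone.

How it is judged:
By the outcome, as a careful person would: the job done as asked, in the order asked, and still so for the second after the job is handed in, with the robot touching nothing.
Of bar1, bar2, bar3 only 1 to 3 are there at a start; the rules pass over those that are not, and their reading is None.
At some moment in a run one of heel, bar1, bar2, bar3 may be knocked a few centimetres aside while the robot is not near it.
It also fails if it takes over 210 s, if anything falls off the work surface, if the arm or the gripper's body presses on something with over 40 N, if the wrist force passes 120 N, or if a joint passes its speed limit or range.

## Robot

A 6-joint arm with a two-finger parallel gripper is mounted at the origin on the work surface. World frame = base frame: x ahead of the robot, y to its left, z up, the work surface at z = 0. Lengths are in m, angles in rad, forces in N, time in s.
With the tool pointing down it reaches from about 0.35 to 0.925 m from the base axis. Payload 6.4 kg.
Tool frame: the origin (TCP) lies at the very end of the fingers, on their centre line; the grasp point (between the pads) lies 19 mm behind it; z points along the fingers, y is the line along which they close (so a half turn about z gives the same grasp; the last joint's range is limited). The gripper opens to 94 mm and grips with 3 to 60 N. Pads are 16 mm wide; open, the fingers measure 119 mm over their backs; the gripper's body (75 mm by 177 mm) begins 78 mm behind the grasp point.
Start: joints at [1.162, 0.245, 1.558, -0, 1.339, -0.174], TCP at [0.151, 0.632, 0.205] pointing down, gripper open.
Joint ranges: [-3.13, 3.13], [-1.02, 2.26], [0.13, 2.54], [-0.95, 4.09], [0.21, 2.88], [-2.74, 2.74]. Speed limits (rad/s): [2.57, 2.57, 3.14, 3.14, 3.14, 3.14].

## Interface

Orientations are given as a rotation vector (axis times angle).
In Python, from cell import robot gives the robot as it stands. The module is installed in compiled form; this text tells all that it offers. Calls block until the motion is done:
- robot.move_to(position, orientation): joint-space move of the TCP to a pose.
- robot.line_to(position, max_speed=0.15, frame=None, threshold=None): straight line of the TCP; frame=None keeps the orientation; max_speed is the mean speed in m/s. With threshold (N) it stops when the force on the tool has changed by that much, and returns True; else False.
- robot.move_j(angles): joint-space move.
- robot.gripper_to(opening, force=None): opening from 0.0 (shut) to 1.0 (fully open); force is the grip in N (None keeps the last); returns when the fingers have stopped.
- robot.sleep(seconds).
- robot.solve_ik(position, orientation): joint angles nearest the present ones, or None.
- robot.get_image(name): name is "side" or "top"; returns the picture (420x560x3 uint8, blue, green, red); there is no depth.
- robot.camera_params(name): a dict with "fov_y" (degrees; the focal length in pixels is half the picture's height over the tangent of half this angle, whatever the lens; pixels are square), "cx", "cy" (the principal point, pixels), "k1" (the pictures are not rectified: a ray, as slopes to the right and down, at radius r is drawn at 1 + k1 r^2 times it, then the intrinsics apply), "world_from_camera" (4x4, takes a point from camera to world coordinates). Camera axes: x right, y down, z forward; pixel columns grow to the right and rows downward; lengths in m; the calibration is good to about 2 mm. A picture is of the moment at which its call begins. camera_params takes no time and is no camera call.
A pose or a line that the arm cannot do raises robot.PlanningError and nothing moves.
- robot.hand_in(): hands the job in; it is judged then, once.
Readings, each from a call of its own:
- robot.get_t(): time.
- robot.get_qpos(): joint angles.
- robot.get_qvel(): joint speeds.
- robot.get_joint_torque(): joint torques, N m.
- robot.get_ee_pos(): TCP position.
- robot.get_orientation(): TCP orientation.
- robot.get_wrist_force(): force on the tool from outside, world axes, zero at the start.
- robot.get_ft_torque(): the same for the moment, N m.
- robot.get_width(): opening from 0.0 (shut) to 1.0 (fully open).
- robot.get_grasp_force(): force on a finger pad.
Only numpy, scipy, OpenCV 4.12 (cv2) and the standard library are available. Lean on these libraries where they do the work, as an engineer would, in place of code of your own. Each camera call takes 0.05 s, during which the arm holds its last target. There are 200 camera calls.

## Working session

There is one attempt and no reset: what is moved stays moved. The work goes in short steps, each a Python script; the robot and the scene stay as the last script left them, time stands still between calls to the robot, and variables do not carry over. Pictures are saved under pics/ and viewed, at most 14 in all, crops included, and the job is handed in when it is done.

```bash
mkdir -p pics; ls
python3 - <<'E'
from cell import robot
import cv2,numpy as np
np.set_printoptions(precision=4,suppress=True)
for n in("top","side"):
    im=robot.get_image(n); cv2.imwrite(f"pics/{n}0.png",im); cv2.imwrite(f"pics/{n}0b.png",cv2.resize(im,(800,600),interpolation=cv2.INTER_CUBIC))
    print(n,robot.camera_params(n))
print(robot.get_t(),robot.get_orientation())
E
```

```text
pics
top {'fov_y': 56.458959829522705, 'cx': 273.32146606971935, 'cy': 209.98891172615382, 'k1': -0.049775466987342865, 'world_from_camera': array([[ 0.022 , -0.991 ,  0.132 ,  0.3279],
       [-0.9996, -0.0192,  0.0221, -0.0372],
       [-0.0194, -0.1325, -0.991 ,  1.3029],
       [ 0.    ,  0.    ,  0.    ,  1.    ]])}
side {'fov_y': 44.129308705362476, 'cx': 271.62201811437706, 'cy': 210.0736908430228, 'k1': -0.007340889695153522, 'world_from_camera': array([[ 0.7195, -0.4886,  0.4936, -0.1733],
       [-0.6945, -0.5022,  0.5152, -0.7347],
       [-0.0039, -0.7135, -0.7007,  1.1016],
       [ 0.    ,  0.    ,  0.    ,  1.    ]])}
0.1 [-0.3679 -3.1195  0.0026]
```

View pics/top0b.png

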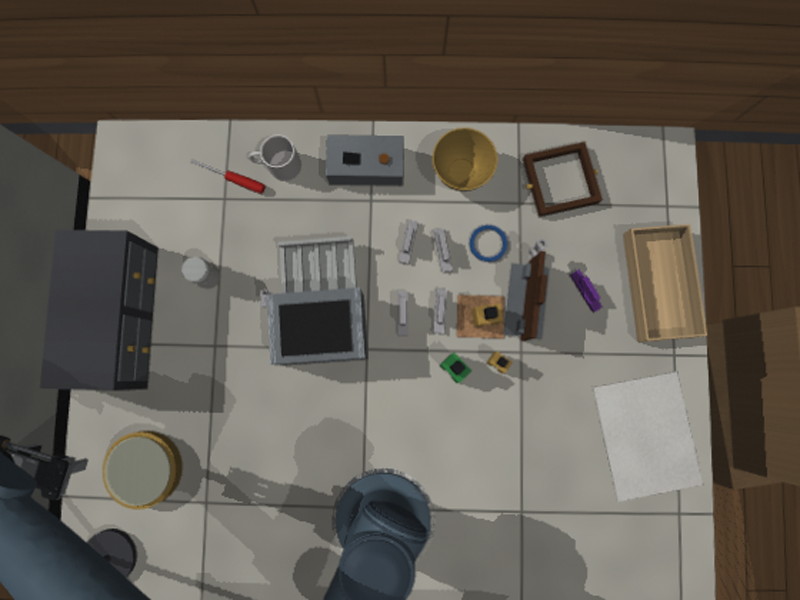

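View pics/side0b.png

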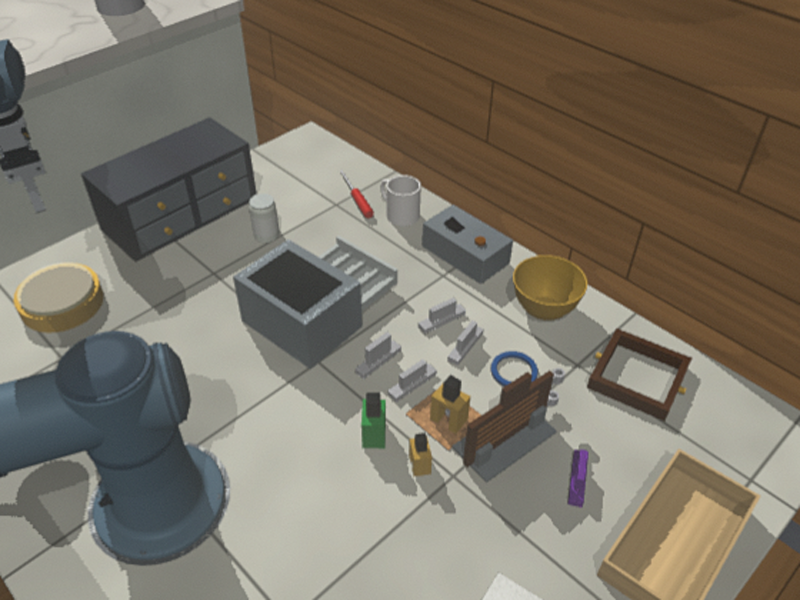

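The top view (800x600) shows four chromed magnets at about (408,242), (442,250), (402,312) and (440,312). The purple bar at (587,290) is a look-alike to leave alone. There are three gauge-like things: brass at (488,314) on the cork pad, small brass at (498,362) and green at (456,367). The one meant is the brass at (488,314), because it is the larger non-green one. I'll confirm this with crops.

```bash
cat > h.py <<'E'
from cell import robot
import cv2,numpy as np
from scipy.spatial.transform import Rotation as R
np.set_printoptions(precision=4,suppress=True)
def cam(n):
    p=robot.camera_params(n); f=210/np.tan(np.radians(p['fov_y'])/2); return f,p
def ray(n,uv):
    f,p=cam(n); d=np.array([(uv[0]-p['cx'])/f,(uv[1]-p['cy'])/f]); s=d.copy()
    for _ in range(20): s=d/(1+p['k1']*(s@s))
    T=p['world_from_camera']; return T[:3,3],T[:3,:3]@np.array([*s,1])
def on(n,uv,z):
    o,d=ray(n,uv); return o+d*(z-o[2])/d[2]
def proj(n,P):
    f,p=cam(n); T=p['world_from_camera']; q=(np.atleast_2d(P)-T[:3,3])@T[:3,:3]; s=q[:,:2]/q[:,2:]
    return s*(1+p['k1']*(s**2).sum(1,keepdims=True))*f+[p['cx'],p['cy']]
def tri(a,b):
    (o1,d1),(o2,d2)=ray("top",a),ray("side",b); t=np.linalg.lstsq(np.c_[d1,-d2],o2-o1,rcond=None)[0]
    return (o1+d1*t[0]+o2+d2*t[1])/2
def down(yaw): # tool down, closing axis (tool y) at world angle yaw
    y=np.array([np.cos(yaw),np.sin(yaw),0]); z=np.array([0,0,-1.]); return R.from_matrix(np.c_[np.cross(y,z),y,z]).as_rotvec()
def crop(im,u0,v0,w,h,s,name,step=20):
    c=cv2.resize(im[v0:v0+h,u0:u0+w],None,fx=s,fy=s,interpolation=cv2.INTER_CUBIC)
    for u in range(-(-u0//step)*step,u0+w,step): cv2.line(c,(int((u-u0+.5)*s),0),(int((u-u0+.5)*s),5),(0,0,255)); cv2.putText(c,str(u),(int((u-u0)*s),16),0,.35,(0,0,255))
    for v in range(-(-v0//step)*step,v0+h,step): cv2.line(c,(0,int((v-v0+.5)*s)),(5,int((v-v0+.5)*s)),(0,0,255)); cv2.putText(c,str(v),(6,int((v-v0+.5)*s)+4),0,.35,(0,0,255))
    cv2.imwrite(name,c)
E
python3 - <<'E'
from h import *
t=cv2.imread("pics/top0.png"); s=cv2.imread("pics/side0.png")
crop(t,180,150,105,108,5.5,"pics/tA.png",10); crop(t,268,148,140,105,5.6,"pics/tB.png",10)
crop(s,240,190,160,140,5,"pics/sB.png",10)
E
```

```text
(no output)
```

View pics/tA.png

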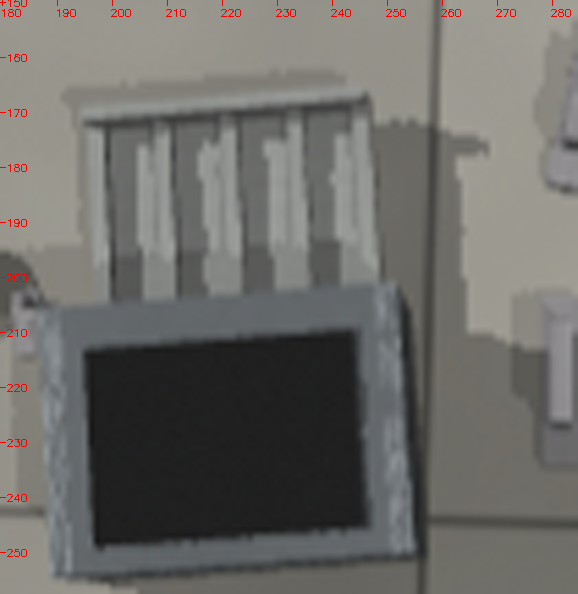

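View pics/tB.png

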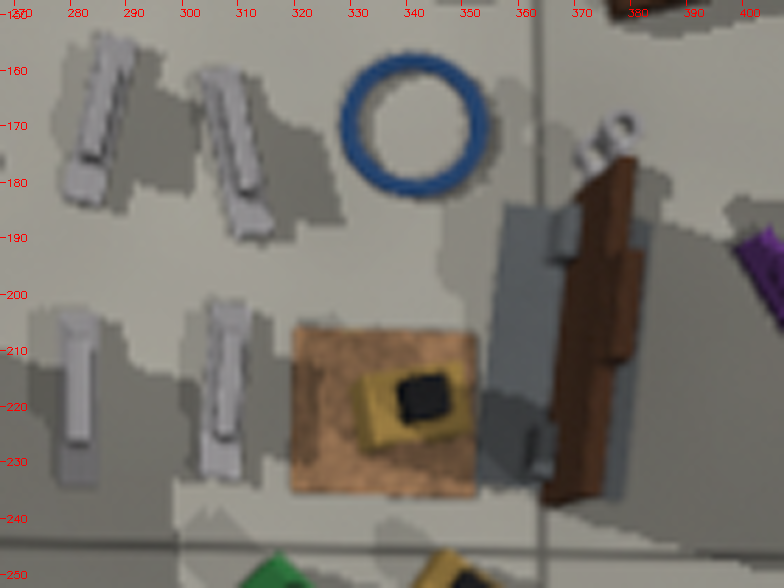

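View pics/sB.png

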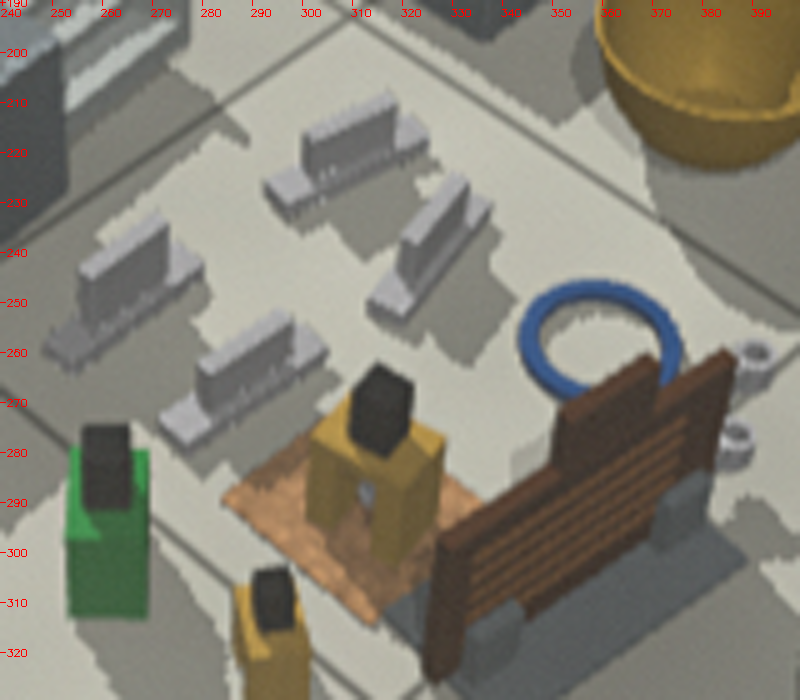

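The crops confirm the gauge: the brass bridge at top (343,218), with legs and foot visible in the side view at (315,288), is the larger non-green one. Now I'll fit wireframes to both views for the poses.

```bash
cat > fit.py <<'E'
from h import *
from scipy.optimize import minimize
from scipy.ndimage import map_coordinates
def rect(x0,x1,y0,y1,z):
    c=[(x0,y0,z),(x1,y0,z),(x1,y1,z),(x0,y1,z)]; return [(c[i],c[(i+1)%4]) for i in range(4)]
def mag(H): return rect(-.052,.052,-.012,.012,.014)+rect(-.03,.03,-.006,.006,H)+[((-.03,-.006,.014),(-.03,-.006,H)),((.03,-.006,.014),(.03,-.006,H)),((-.03,.006,.014),(-.03,.006,H)),((.03,.006,.014),(.03,.006,H))]
def gauge(z): return rect(-.02,.02,-.028,.028,z+.068)+rect(-.012,.012,-.012,.012,z+.108)
def door(z): return rect(-.006,.006,-.03,.03,z+.154)+rect(-.006,.006,-.095,.095,z+.114)
lock=rect(0,.15,-.1,.1,.125)
def W(segs,p):
    s=np.array(segs,float); c,n=np.cos(p[2]),np.sin(p[2]); o=s.copy()
    o[...,0]=p[0]+c*s[...,0]-n*s[...,1]; o[...,1]=p[1]+n*s[...,0]+c*s[...,1]; return o
def grads(im,sig):
    b=cv2.GaussianBlur(im,(0,0),sig).astype(float)
    return [cv2.Sobel(b,cv2.CV_64F,*d,ksize=3) for d in((1,0),(0,1))]
def score(segs,p,G):
    w=W(segs,p); tot=0
    for n,(gx,gy) in G.items():
        a,b=proj(n,w[:,0]),proj(n,w[:,1])
        d=b-a; L=np.linalg.norm(d,axis=1,keepdims=True)+1e-9; nm=np.c_[-d[:,1],d[:,0]]/L
        for A,D,N,l in zip(a,d,nm,L[:,0]):
            q=A+np.linspace(0,1,12)[:,None]*D
            g=N[0]*np.array([map_coordinates(gx[...,k],[q[:,1],q[:,0]],order=1,mode='nearest') for k in range(3)])+N[1]*np.array([map_coordinates(gy[...,k],[q[:,1],q[:,0]],order=1,mode='nearest') for k in range(3)])
            tot+=l*np.sqrt((g**2).sum(0)+1).mean()
    return tot
def fit(segs,p0,ims,sigs=(2,1),spread=(.008,.008,.1)):
    p=np.array(p0,float); rng=np.random.default_rng(0)
    for i,s in enumerate(sigs):
        G={n:grads(im,s) for n,im in ims.items()}; best=None
        sp=np.array(spread)/(1+2*i)
        for k in range(5):
            st=p+(rng.normal(size=len(p))*sp*.5 if k else 0)
            r=minimize(lambda q:-score(segs,q,G),st,method='Nelder-Mead',options=dict(initial_simplex=np.vstack([st]+[st+np.eye(len(p))[j]*sp[j] for j in range(len(p))]),xatol=1e-4,fatol=.1,maxiter=150))
            if best is None or r.fun<best.fun: best=r
        p=best.x
    return p,-best.fun
def draw(n,im,segs,p,col,s=1):
    for a,b in W(segs,p):
        A,B=proj(n,[a,b]); cv2.line(im,*[tuple(int(round((x+.5)*s*8)) for x in P) for P in(A,B)],col,1,cv2.LINE_AA,3)
E
cat > s1.py <<'E'
from fit import *
ims={n:cv2.imread(f"pics/{n}0.png") for n in("top","side")}
B=lambda X,Y,z:on("top",(267.5+X/5.6,147.5+Y/5.6),z)
A=lambda X,Y,z:on("top",(179.5+X/5.5,149.5+Y/5.5),z)
def init(a,b): c=(a+b)/2; d=b-a; return [c[0],c[1],np.arctan2(d[1],d[0])]
res={}
for k,(a,b) in dict(M1=((83,203),(121,40)),M2=((255,235),(218,70)),M3=((220,478),(228,300)),M4=((77,485),(79,312))).items():
    r={H:fit(mag(H),init(B(*a,.014),B(*b,.014)),ims) for H in(.048,.060)}
    H=max(r,key=lambda h:r[h][1]); print(k,{h:round(r[h][1]) for h in r},r[.048][0],r[.06][0]); res[k]=(mag(H),r[H][0])
c=init(A(405,287,.125),A(42,310,.125)); c[2]+=np.pi/2
if np.cos(c[2])>0:c[2]+=np.pi
p,s=fit(lock,c,ims); print("lock",c,p); res['lock']=(lock,p)
c=init(B(620,360,.16),B(630,250,.16)); c[2]+=np.pi/2
p,s=fit(door(.006),c,ims); print("door",c,p); res['door']=(door(.006),p)
g=B(424,398,.112); p,s=fit(gauge(.004),[g[0],g[1],np.pi/2+init(B(360,390,.07),B(465,365,.07))[2]],ims); print("gauge",g,p); res['gauge']=(gauge(.004),p)
pad=rect(-.05,.05,-.055,.055,.004); g=B(385,412,.004); 
for y in(0,np.pi/2):
    p,s=fit(pad,[g[0],g[1],y],ims); print("pad",g,p,s); res['pad%d'%y]=(pad,p)
q=[on("top",(268-.5+x/5.6,148-.5+y/5.6),.01) for x,y in((416,50),(416,200),(340,125),(492,125))]; print("ring",np.mean(q,0))
v={}
for n in ims:
    im=cv2.resize(ims[n],None,fx=4,fy=4,interpolation=cv2.INTER_CUBIC)
    for i,(sg,p) in enumerate(res.values()): draw(n,im,sg,p,[(0,0,255),(0,255,0),(255,0,255),(0,255,255)][i%4],4)
    v[n]=im
cv2.imwrite("pics/ov.png",np.vstack([cv2.resize(v["top"][148*4:256*4,180*4:395*4],(796,400)),]))
cv2.imwrite("pics/ovs.png",v["side"][160*4:310*4,160*4:360*4])
E
python3 s1.py
```

```text
Traceback (most recent call last):
  File "s1.py", line 8, in <module>
    r={H:fit(mag(H),init(B(*a,.014),B(*b,.014)),ims) for H in(.048,.060)}
         ~~~^^^^^^^^^^^^^^^^^^^^^^^^^^^^^^^^^^^^^^^^
  File "fit.py", line 33, in fit
    r=minimize(lambda q:-score(segs,q,G),st,method='Nelder-Mead',options=dict(initial_simplex=np.vstack([st]+[st+np.eye(len(p))[j]*sp[j] for j in range(len(p))]),xatol=1e-4,fatol=.1,maxiter=150))
  File "fit.py", line 33, in <lambda>
    r=minimize(lambda q:-score(segs,q,G),st,method='Nelder-Mead',options=dict(initial_simplex=np.vstack([st]+[st+np.eye(len(p))[j]*sp[j] for j in range(len(p))]),xatol=1e-4,fatol=.1,maxiter=150))
                         ~~~~~^^^^^^^^^^
  File "fit.py", line 19, in score
    a,b=proj(n,w[:,0]),proj(n,w[:,1])
        ~~~~^^^^^^^^^^
  File "h.py", line 14, in proj
    f,p=cam(n); T=p['world_from_camera']; q=(np.atleast_2d(P)-T[:3,3])@T[:3,:3]; s=q[:,:2]/q[:,2:]
        ~~~^^^
  File "h.py", line 6, in cam
    p=robot.camera_params(n); f=210/np.tan(np.radians(p['fov_y'])/2); return f,p
ValueError: time passes only in moves, steps and waits
```

```bash
sed -i 's/^def cam(n):/import functools\n@functools.cache\ndef cam(n):/' h.py; time python3 s1.py
```

```text
M1 {0.048: 27119, 0.06: 31930} [ 0.6347 -0.0436 -0.1847] [ 0.6297 -0.0544 -0.4335]
M2 {0.048: 31939, 0.06: 32445} [ 0.6132 -0.13    0.1701] [ 0.6131 -0.1318  0.2222]
M3 {0.048: 34748, 0.06: 30293} [ 0.4763 -0.1206 -0.0401] [ 0.4773 -0.1208 -0.0319]
M4 {0.048: 23303, 0.06: 25374} [ 0.4758 -0.025   0.1113] [ 0.4639 -0.0398 -0.2905]
lock [np.float64(0.5007747531242615), np.float64(0.1523060316285493), np.float64(3.224203131370374)] [0.5171 0.1574 3.2288]
door [np.float64(0.5101584187452944), np.float64(-0.3234460974753358), np.float64(1.4669968681670056)] [ 0.5035 -0.3248  1.4472]
gauge [ 0.4642 -0.2249  0.112 ] [ 0.4636 -0.2271  0.1171]
pad [ 0.4677 -0.2187  0.004 ] [ 0.466  -0.217  -0.0225] 40846.586814956165
pad [ 0.4677 -0.2187  0.004 ] [ 0.4689 -0.2113  1.5564] 37520.107824785686
ring [ 0.6415 -0.2366  0.01  ]
real	0m48.693s
user	0m48.879s
sys	0m0.577s
```

View pics/ov.png

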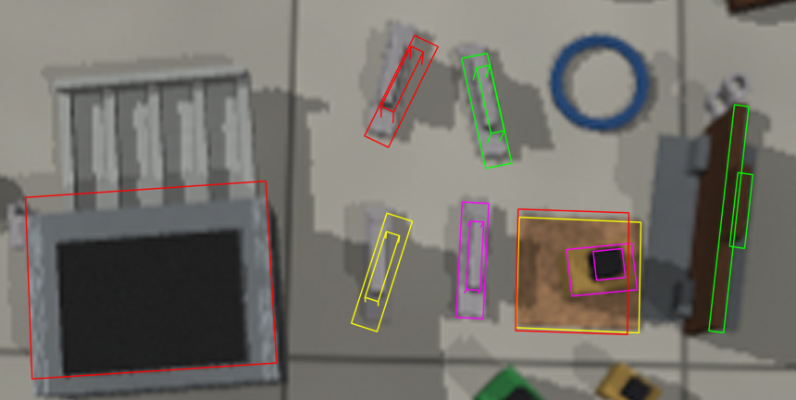

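```bash
cat > s2.py <<'E'
from fit import *
ims={n:cv2.imread(f"pics/{n}0.png") for n in("top","side")}
B=lambda X,Y,z:on("top",(267.5+X/5.6,147.5+Y/5.6),z)
A=lambda X,Y,z:on("top",(179.5+X/5.5,149.5+Y/5.5),z)
def init(a,b): c=(a+b)/2; d=b-a; return [c[0],c[1],np.arctan2(d[1],d[0])]
res={}
kw=dict(sigs=(1.2,.8),spread=(.004,.004,.05))
for k,(a,b) in dict(M1=((83,203),(121,40)),M2=((255,235),(218,70)),M3=((220,478),(228,300)),M4=((77,485),(79,312))).items():
    i=init(B(*a,.014),B(*b,.014))
    r={H:fit(mag(H),i,ims,**kw) for H in(.048,.060)}
    H=max(r,key=lambda h:r[h][1]); print(k,np.array(i),{h:round(r[h][1]) for h in r},r[.048][0],r[.06][0]); res[k]=(mag(H),r[H][0])
cs=[A(42,310,.125),A(405,287,.125),A(415,553,.125),A(57,575,.125)]
print("lock corners",[c[:2] for c in cs],[np.linalg.norm(cs[i]-cs[i-1]) for i in range(4)])
c=np.mean(cs,0); d=cs[3]+cs[2]-cs[0]-cs[1]; y=np.arctan2(d[1],d[0])%(2*np.pi); ini=[c[0]-.075*np.cos(y),c[1]-.075*np.sin(y),y]
for m in(["top"],["side"],["top","side"]):
    p,s=fit(lock,ini,{k:ims[k] for k in m},**kw); print("lock",m,np.array(ini),p)
res['lock']=(lock,p)
res['gauge']=(gauge(.004),[ 0.4636,-0.2271,0.1171]); res['door']=(door(.006),[ 0.5035,-0.3248,1.4472])
o=[]
for n,(u,v,w,h) in dict(top=(180,148,215,110),side=(150,160,250,160)).items():
    im=cv2.resize(ims[n],None,fx=4,fy=4,interpolation=cv2.INTER_CUBIC)
    for i,(sg,p) in enumerate(res.values()): draw(n,im,sg,p,[(0,0,255),(0,255,0),(255,0,255),(0,255,255)][i%4],4)
    o.append(cv2.resize(im[v*4:(v+h)*4,u*4:(u+w)*4],(580,int(580*h/w))))
cv2.imwrite("pics/ov2.png",cv2.resize(np.vstack(o),None,fx=.89,fy=.89) if sum(x.shape[0] for x in o)>600 else np.vstack(o))
E
python3 s2.py
```

```text
M1 [ 0.6394 -0.0472 -0.2063] {0.048: 30597, 0.06: 34568} [ 0.6401 -0.0447 -0.1924] [ 0.63   -0.0553 -0.4262]
M2 [ 0.6218 -0.1282  0.2251] {0.048: 36914, 0.06: 35992} [ 0.6202 -0.1281  0.1776] [ 0.6132 -0.1319  0.221 ]
M3 [ 0.4787 -0.1222 -0.034 ] {0.048: 39412, 0.06: 34106} [ 0.4772 -0.1207 -0.0381] [ 0.4774 -0.1208 -0.0319]
M4 [ 0.4714 -0.036   0.0078] {0.048: 25282, 0.06: 27993} [ 0.465  -0.038   0.0805] [ 0.4663 -0.0346 -0.0011]
lock corners [array([0.4924, 0.2534]), array([0.5091, 0.0512]), array([0.3624, 0.0416]), array([0.3459, 0.2377])] [np.float64(0.14730145154249272), np.float64(0.20286248929374537), np.float64(0.14705192017193947), np.float64(0.1968609437573232)]
lock ['top'] [0.5022 0.1524 3.2278] [0.5032 0.1579 3.2552]
lock ['side'] [0.5022 0.1524 3.2278] [0.5015 0.1581 3.2427]
lock ['top', 'side'] [0.5022 0.1524 3.2278] [0.5026 0.1576 3.2482]
```

View pics/ov2.png

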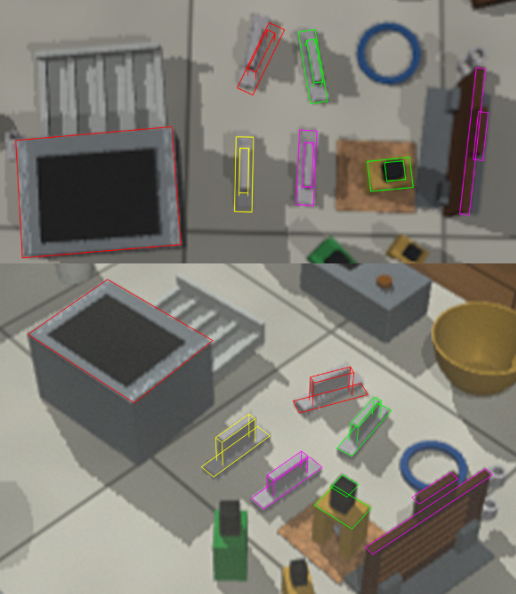

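Run:
```python
from h import *
A=lambda X,Y,z:on("top",(179.5+X/5.5,149.5+Y/5.5),z)
L=np.array([.5026,.1576]);y=3.245;M=np.array([[np.cos(y),-np.sin(y)],[np.sin(y),np.cos(y)]])
l=lambda p:(p[:2]-L)@M*1000
print("wall outer",l(A(80,108,.062)),l(A(368,95,.062)),"inner",l(A(85,125,.062)),l(A(365,106,.062)))
for X,Y in((164,150),(230,150),(296,150),(97,150),(363,150),(370,200),(100,200)): print(X,l(A(X,Y,.044)))
print("lane ctr",l(A(127,170,.03)),l(A(325,160,.03)))
print("pad",on("top",(267.5+384/5.6,147.5+414/5.6),.004), "tin",on("top",(195*.7,262*.7),.1))
print(R.from_rotvec(robot.get_orientation()).as_matrix(),robot.get_width())
for P in((.466,-.0346),(.64,-.045),(.56,.16),(.4636,-.227),(.503,-.325),(.512,.16)):
    for a in(0,np.pi/2,np.pi,-np.pi/2): print(P,round(a,2),robot.solve_ik([*P,.2],down(a)))
```

```text
wall outer [-129.3711  -82.0131] [-122.2318   89.4585] inner [-118.7817  -79.574 ] [-115.7306   87.2094]
164 [-103.7918  -36.4806]
230 [-100.333     3.1747]
296 [-96.8932  42.7335]
97 [-107.3237  -76.8479]
363 [-93.4197  82.8048]
370 [-62.6833  84.7978]
100 [-76.6175 -76.6973]
lane ctr [-96.6997 -62.0583] [-92.4405  58.3766]
pad [ 0.4665 -0.2181  0.004 ] tin [0.5648 0.4258 0.1   ]
[[-0.9726  0.2326 -0.0007]
 [ 0.2326  0.9726 -0.0016]
 [ 0.0003 -0.0017 -1.    ]] 0.9975532607646708
(0.466, -0.0346) 0 [-0.3175 -0.1942  2.016  -0.      1.3199 -0.3175]
(0.466, -0.0346) 1.57 [-0.3175 -0.1942  2.016   0.      1.3199 -1.8883]
(0.466, -0.0346) 3.14 None
(0.466, -0.0346) -1.57 [-0.3175 -0.1942  2.016  -0.      1.3199  1.2533]
(0.64, -0.045) 0 [-0.2466  0.2304  1.5854 -0.      1.3258 -0.2466]
(0.64, -0.045) 1.57 [-0.2466  0.2304  1.5854  0.      1.3258 -1.8174]
(0.64, -0.045) 3.14 None
(0.64, -0.045) -1.57 [-0.2466  0.2304  1.5854 -0.      1.3258  1.3242]
(0.56, 0.16) 0 [ 0.0837  0.0936  1.7395 -0.      1.3085  0.0837]
(0.56, 0.16) 1.57 [ 0.0837  0.0936  1.7395 -0.      1.3085 -1.4871]
(0.56, 0
[... 180 characters left out ...]
752 -0.0669  1.9017  0.      1.3068 -2.246 ]
(0.4636, -0.227) 3.14 [-0.6752 -0.0669  1.9017  0.      1.3068  2.4664]
(0.4636, -0.227) -1.57 [-0.6752 -0.0669  1.9017 -0.      1.3068  0.8956]
(0.503, -0.325) 0 [-0.7628  0.1321  1.6976 -0.      1.3119 -0.7628]
(0.503, -0.325) 1.57 [-0.7628  0.1321  1.6976  0.      1.3119 -2.3336]
(0.503, -0.325) 3.14 [-0.7628  0.1321  1.6976  0.      1.3119  2.3788]
(0.503, -0.325) -1.57 [-0.7628  0.1321  1.6976 -0.      1.3119  0.808 ]
(0.512, 0.16) 0 [ 0.0914 -0.0167  1.8531 -0.      1.3052  0.0914]
(0.512, 0.16) 1.57 [ 0.0914 -0.0167  1.8531 -0.      1.3052 -1.4794]
(0.512, 0.16) 3.14 None
(0.512, 0.16) -1.57 [ 0.0914 -0.0167  1.8531 -0.      1.3052  1.6622]
```

```bash
cat > s3.py <<'E'
from fit import *
ims={n:cv2.imread(f"pics/{n}0.png") for n in("top","side")}
def tray(q):
    x0=.068-q
    s=rect(x0-.066,x0-.058,-.0845,.0845,.062)
    for y in(-.04,0,.04):
        for e in(-.0045,.0045): s.append(((x0-.058,y+e,.044),(x0+.015,y+e,.044)))
    return s
for names in(["top"],["top","side"]):
  for useL in(1,0):
    G={n:grads(ims[n],1.) for n in names}
    f=lambda p:-(score(tray(p[3]),p[:3],G)+(score(lock,p[:3],G) if useL else 0))
    best=None
    for y0 in(3.21,3.23,3.25):
        st=np.array([.5026,.1565,y0,.128])
        r=minimize(f,st,method='Nelder-Mead',options=dict(initial_simplex=np.vstack([st]+[st+d for d in np.diag([.003,.003,.02,.003])]),xatol=1e-4,fatol=.1,maxiter=300))
        if best is None or r.fun<best.fun: best=r
    print(names,useL,best.x,best.fun)
    if useL: keep=best.x
im=cv2.resize(ims["top"],None,fx=4,fy=4,interpolation=cv2.INTER_CUBIC); im2=cv2.resize(ims["side"],None,fx=4,fy=4,interpolation=cv2.INTER_CUBIC)
for n,i in(("top",im),("side",im2)):
    draw(n,i,tray(keep[3]),keep[:3],(0,0,255),4); draw(n,i,lock,keep[:3],(0,255,0),4)
cv2.imwrite("pics/ov3.png",np.hstack([im[155*4:260*4,180*4:265*4],cv2.resize(im2[160*4:265*4,160*4:285*4],None,fx=.9,fy=1)[:420]]))
E
python3 s3.py
```

```text
['top'] 1 [0.5039 0.1567 3.2386 0.131 ] -54280.32692992421
['top'] 0 [0.5078 0.1572 3.23   0.1267] -28117.78796412074
['top', 'side'] 1 [0.5025 0.1573 3.2431 0.1233] -131069.74064580555
['top', 'side'] 0 [0.5001 0.1575 3.2346 0.1257] -67703.754672065
```

View pics/ov3.png

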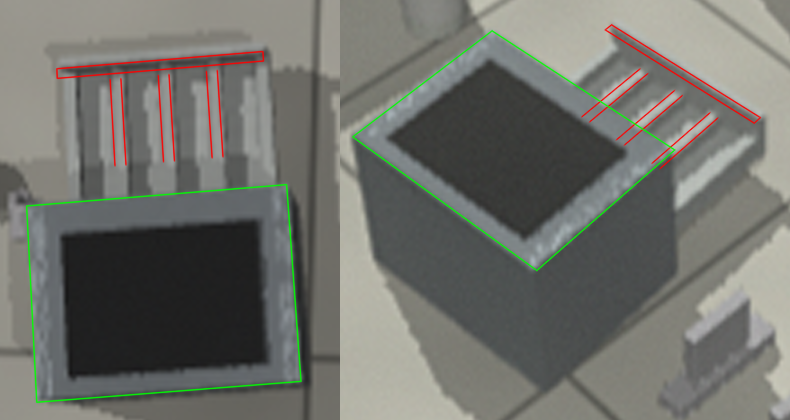

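```bash
cat >> h.py <<'E'
L=np.array([.503,.157]); LY=3.238; TX=-.061
def lw(x,y):
    c,s=np.cos(LY),np.sin(LY); return L+[c*x-s*y,s*x+c*y]
def go(xy,z,yaw,sym=True):
    "joint move, tool down; half-turn symmetric choice"
    q0=np.array(robot.get_qpos()); best=None
    for a in((yaw,yaw+np.pi) if sym else (yaw,)):
        q=robot.solve_ik([*xy,z],down(a))
        if q is not None and (best is None or abs(q[5])<abs(best[0][5])): best=(q,a)
    robot.move_j(best[0]); return best[1]
def line(xy,z,v=.15,th=None): return robot.line_to([*xy,z],max_speed=v,threshold=th)
def st(m): print(m,"t%.1f"%robot.get_t(),"w%.1fmm"%(94*robot.get_width()),"ee",np.array(robot.get_ee_pos()),"F",np.array(robot.get_wrist_force()))
def pick(p,zg=.018,zup=.17):
    go(p[:2],zup,p[2]+np.pi/2); robot.gripper_to(.45); line(p[:2],zg,.12); robot.gripper_to(0.,25); st("grip")
    line(p[:2],zup,.2)
def place(lane,zg=.018,xoff=0.):
    t=lw(TX+xoff,lane); go(t,.17,LY+np.pi/2); line(t,.030+zg+.008,.12)
    hit=line(t,.030+zg-.003,.03,5); st("down %s"%hit)
    return t
def release(t,w=.27):
    robot.gripper_to(w); line(t,.19,.2); st("released")
def snap(k,*a):
    for n in a: cv2.imwrite(f"pics/{n}{k}.png",robot.get_image(n))
E
python3 - <<'E'
from h import *
pick((.466,-.0348,0.0),.024)
t=place(.02,.024)
snap(1,"top","side")
E
```

```text
grip t5.6 w11.9mm ee [ 0.4661 -0.0348  0.0241] F [-0.8306  0.9946  0.267 ]
down True t8.7 w11.7mm ee [0.5668 0.1431 0.0538] F [ 1.9906 -0.6506  3.1986]
```

Run:
```python
from h import *
t=np.array(robot.get_ee_pos())[:2]; release(t)
a,b=cv2.imread("pics/top0.png"),robot.get_image("top"); cv2.imwrite("pics/top2.png",b)
d=np.abs(a.astype(int)-b).max(2)
for k,p in dict(M1=(.640,-.0447),M2=(.6202,-.1281),M3=(.4772,-.1207)).items():
    u,v=proj("top",[*p,.02])[0].astype(int); print(k,(d[v-20:v+20,u-12:u+12]>25).sum())
pick((.4772,-.1207,-.038),.018); t=place(-.02)
snap(3,"top","side")
```

```text
released t10.1 w25.6mm ee [0.5657 0.143  0.1885] F [ 0.3578  0.3244 -0.3256]
M1 0
M2 0
M3 334
grip t13.7 w11.6mm ee [ 0.4773 -0.1208  0.0181] F [ 0.4096 -0.4462 -0.4509]
down True t18.3 w12.1mm ee [0.5629 0.183  0.0478] F [1.3314 0.4372 2.5488]
```

Run:
```python
from h import *
t=np.array(robot.get_ee_pos())[:2]; release(t)
go((.45,.0),.3,LY+np.pi/2); snap(4,"top","side")
a=cv2.imread("pics/top4.png"); s=cv2.imread("pics/side4.png"); b=cv2.imread("pics/top2.png")
crop(a,185,155,80,60,5,"pics/c1.png",10); crop(b,268,148,70,105,5,"pics/c2.png",10); crop(s,215,160,80,80,5,"pics/c3.png",10)
x,y,z=[cv2.imread(f"pics/c{i}.png") for i in(1,2,3)]
c=np.zeros((600,800,3),np.uint8); c[:300,:400]=x; c[:525,400:750]=y; c[300:600,:400]=z[:300]; cv2.imwrite("pics/c4.png",c)
```

```text
released t19.7 w25.1mm ee [0.5619 0.1828 0.1885] F [ 0.1806  0.1286 -0.1133]
```

View pics/c4.png

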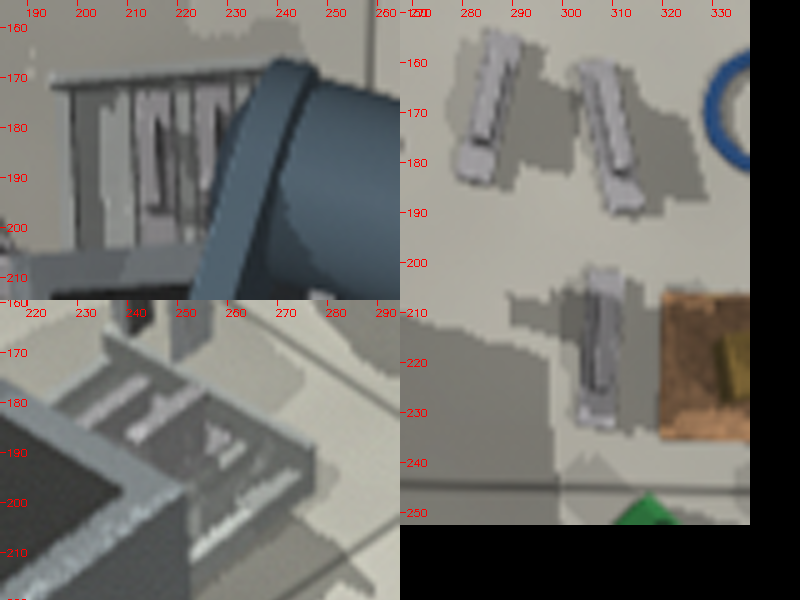

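```bash
cat > mv.py <<'E'
from h import *
import sys
def chk(p):
    a,b=cv2.imread("pics/top0.png"),robot.get_image("top"); cv2.imwrite("pics/topchk.png",b)
    u,v=proj("top",[*p[:2],.02])[0].astype(int); return (np.abs(a.astype(int)-b).max(2)[v-20:v+20,u-10:u+10]>25).sum()
P=dict(M2=(.6202,-.1281,.195),M1=(.640,-.0447,-.198)); lanes=dict(M2=.06,M1=-.06)
for k in("M2","M1"):
    go((.56,.16),.2,LY+np.pi/2); c=chk(P[k]); print(k,c)
    if c>60: sys.exit("changed")
    pick(P[k]); 
    if robot.get_width()*94<9: sys.exit("missed")
    t=place(lanes[k])
    if robot.get_ee_pos()[2]>.054: sys.exit("high")
    release(t)
snap(5,"top","side")
E
python3 mv.py
```

```text
M2 0
grip t26.7 w11.6mm ee [ 0.6202 -0.128   0.0181] F [0.0809 0.1702 0.4221]
down True t30.0 w11.3mm ee [0.5705 0.1032 0.0477] F [1.212  0.1537 2.4661]
released t31.4 w25.5mm ee [0.5686 0.1031 0.1885] F [-0.0726  0.0338 -0.8312]
M1 0
grip t35.1 w11.7mm ee [ 0.64   -0.0447  0.0181] F [-1.2994 -1.1844  1.0977]
down True t40.0 w11.7mm ee [0.559  0.2228 0.0478] F [2.198  0.6423 3.7426]
released t41.3 w25.4mm ee [0.5571 0.2224 0.1885] F [-0.712   0.736  -0.7721]
```

Run:
```python
from h import *
g=(.4636,-.2271); a=.117+np.pi/2
go(g,.2,a); robot.gripper_to(.5); line(g,.077,.1); robot.gripper_to(0.,30); st("gauge grip"); line(g,.22,.15); st("up")
t=lw(TX,.02); go(t,.22,LY+np.pi/2); line(t,.15,.15); snap(6,"top","side")
h=line(t,.113,.02,9); st("down %s"%h)
```

```text
gauge grip t45.8 w23.6mm ee [ 0.4637 -0.2271  0.0772] F [0.1681 0.6968 0.944 ]
up t46.9 w24.1mm ee [ 0.4629 -0.2266  0.2185] F [ 0.4924 -0.041  -4.2596]
down True t50.5 w23.6mm ee [0.5659 0.1431 0.1171] F [0.1196 0.5865 4.0329]
```

Run:
```python
from h import *
t=lw(TX,.02)
robot.gripper_to(.42); line(t,.16,.15); robot.sleep(1.5); go((.45,-.05),.3,LY+np.pi/2); snap(7,"top","side")
a=cv2.imread("pics/top7.png"); s=cv2.imread("pics/side7.png")
crop(a,185,150,80,65,5,"pics/c1.png",10); crop(s,205,150,80,85,7,"pics/c3.png",10)
x,z=[cv2.imread(f"pics/c{i}.png") for i in(1,3)]
c=np.zeros((595,800,3),np.uint8); c[:325,:400]=x; c[:,400:]=z[:,:400]; c=np.hstack([c[:,:240],c[:,400:]]) if 0 else c
c=np.zeros((595,800,3),np.uint8); c[:260,:240*1]=0; c[:,240:800]=z; c[:195,:240]=cv2.resize(x,(240,195)); cv2.imwrite("pics/c5.png",c)
```

```text
(no output)
```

View pics/c5.png

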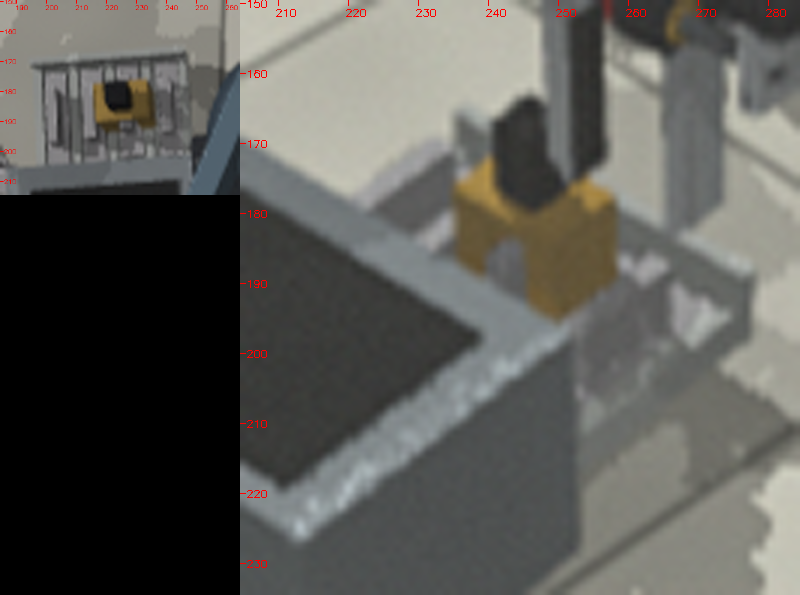

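Run:
```python
from h import *
t=lw(TX,.02)
go(t,.2,LY+np.pi/2); line(t,.117,.12); robot.gripper_to(0.,30); st("grip"); line(t,.22,.15)
p=(.4665,-.2181); go(p,.2,.05+np.pi/2); line(p,.09,.12); h=line(p,.073,.02,6); st("down %s"%h)
robot.gripper_to(.42); line(p,.2,.15)
go((.56,.16),.25,LY+np.pi/2); robot.gripper_to(0.); snap(8,"top","side")
from fit import gauge,fit,rect
ims={n:cv2.imread(f"pics/{n}8.png") for n in("top","side")}
print(fit(gauge(.004),[.4665,-.2181,.05],ims,sigs=(1.2,.8),spread=(.004,.004,.05))[0])
for n in ims: print(n,fit(rect(-.05,.05,-.055,.055,.004),[.4665,-.2181,-.02],{n:ims[n]},sigs=(1.2,),spread=(.004,.004,.03))[0])
for q0 in ([*lw(.02,0),.15],):
  for tilt in(20,30,40):
    for s in(1,-1):
      ax=lw(1,0)-L; z=np.array([ax[0]*np.sin(np.radians(tilt)),ax[1]*np.sin(np.radians(tilt)),-np.cos(np.radians(tilt))])
      y=s*np.array([-ax[1],ax[0],0]); Rm=R.from_matrix(np.c_[np.cross(y,z),y,z]).as_rotvec()
      for x,zz in((-.16,.05),(-.001,.05)): print(tilt,s,x,robot.solve_ik([*lw(x,0),zz],Rm))
```

```text
grip t56.3 w23.6mm ee [0.5662 0.1431 0.1178] F [ 0.1688 -0.2806  2.5543]
down True t60.2 w23.6mm ee [ 0.4665 -0.218   0.0778] F [0.4002 0.2819 3.68  ]
[ 0.4667 -0.2183  0.0383]
top [ 0.4668 -0.2178 -0.0298]
side [ 0.4607 -0.2131  0.11  ]
20 1 -0.16 [ 0.0903  0.7036  1.2631 -0.0021  1.5239  1.5651]
20 1 -0.001 [ 0.0887  0.3857  1.7253 -0.0027  1.3797  1.564 ]
20 -1 -0.16 [ 0.0903  0.7036  1.2631 -0.0021  1.5239 -1.5765]
20 -1 -0.001 [ 0.0887  0.3857  1.7253 -0.0027  1.3797 -1.5776]
30 1 -0.16 [ 0.0906  0.8241  1.1142 -0.0029  1.7269  1.5653]
30 1 -0.001 [ 0.0892  0.502   1.6083 -0.0036  1.5549  1.5646]
30 -1 -0.16 [ 0.0906  0.8241  1.1142 -0.0029  1.7269 -1.5763]
30 -1 -0.001 [ 0.0892  0.502   1.6083 -0.0036  1.5549 -1.577 ]
40 1 -0.16 [ 0.0909  0.9502  0.9626 -0.0038  1.9269  1.5652]
40 1 -0.001 [ 0.0896  0.6188  1.4957 -0.0044  1.7251  1.5649]
40 -1 -0.16 [ 0.0909  0.9502  0.9626 -0.0038  1.9269 -1.5764]
40 -1 -0.001 [ 0.0896  0.6188  1.4957 -0.0044  1.7251 -1.5767]
```

Run:
```python
from h import *
ax=lw(1,0)-L; T=np.radians(25); z=np.array([*(ax*np.sin(T)),-np.cos(T)]); y=-np.array([-ax[1],ax[0],0]); rv=R.from_matrix(np.c_[np.cross(y,z),y,z]).as_rotvec()
robot.move_to([*lw(-.17,0),.2],rv); line(lw(-.17,0),.046,.15)
h=line(lw(-.03,0),.046,.06,12); st("a %s"%h)
if not h:
    h=line(lw(.008,0),.046,.025,9); st("b %s"%h)
p=(np.array(robot.get_ee_pos())[:2]-L)@np.c_[ax,[-ax[1],ax[0]]]; print("locker-frame tcp",p*1000)
line(lw(-.06,0),.046,.15); line(lw(-.08,0),.25,.25)
go((.5,-.05),.3,LY+np.pi/2); snap(9,"top","side")
```

```text
a False t70.2 w0.2mm ee [0.533  0.1599 0.046 ] F [ 1.8394  0.6014 -0.2523]
b True t71.3 w0.5mm ee [0.5079 0.1576 0.046 ] F [3.1741 0.3376 0.7974]
locker-frame tcp [-4.9808 -0.1396]
```

Run:
```python
from fit import *
ims={n:cv2.imread(f"pics/{n}9.png") for n in("top","side")}
for n in(["top"],["side"],["top","side"]): print(n,fit(door(.006),[.5035,-.3248,1.4472],{k:ims[k] for k in n},sigs=(1.2,.8),spread=(.004,.004,.03))[0])
for p in([.5035,-.3248,1.4472],):
  y=np.array([-np.sin(p[2]),np.cos(p[2])]); k=np.array(p[:2])-.110*y
  for z in(.104,.04): print(k,z,(proj("top",[*k,z])[0]-[267.5,147.5])*5.6,(proj("side",[*k,z])[0]-[239.5,189.5])*5)
im=cv2.imread("pics/top9.png"); s=cv2.imread("pics/side9.png"); 
for n,i in(("top",im),("side",s)): pass
def ov(n,im,u,v,w,h,sc):
    b=cv2.resize(im,None,fx=sc,fy=sc,interpolation=cv2.INTER_CUBIC); draw(n,b,door(.006),p,(0,255,0),sc)
    return b[v*sc:(v+h)*sc,u*sc:(u+w)*sc]
a=ov("top",im,350,150,50,100,6); b=ov("side",s,310,240,83,100,6); cv2.imwrite("pics/c6.png",np.hstack([a,b]))
```

```text
['top'] [ 0.5062 -0.3257  1.4583]
['side'] [ 0.5031 -0.3245  1.4463]
['top', 'side'] [ 0.5035 -0.3247  1.4485]
[ 0.6127 -0.3384] 0.104 [624.0527 139.3803] [750.2622 360.8075]
[ 0.6127 -0.3384] 0.04 [597.1538 164.1321] [730.9352 440.634 ]
```

View pics/c6.png

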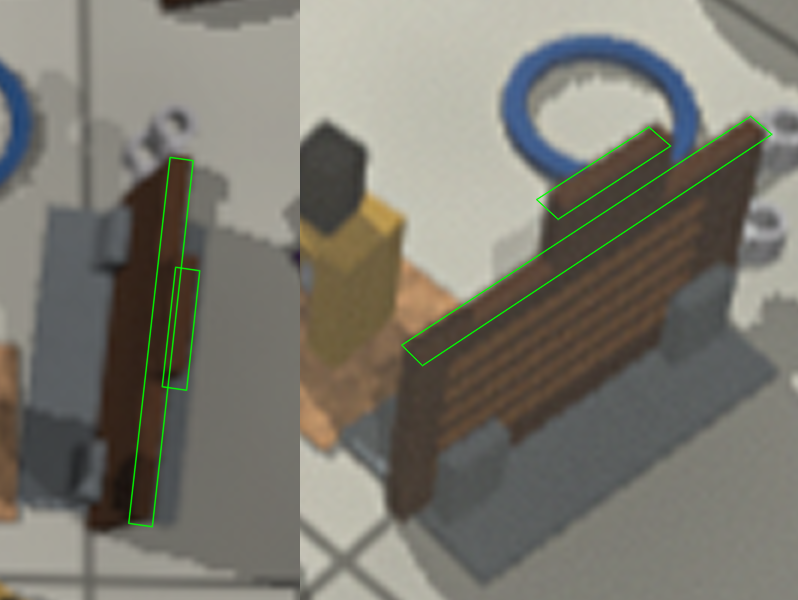

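Run:
```python
from h import *
g=(.507,-.3255); a=1.452-np.pi
go(g,.25,a,False); robot.gripper_to(.4); line(g,.128,.1); robot.gripper_to(0.,50); st("lug")
line(g,.30,.12); st("lifted")
p=lw(-.09,-.005); q=go(p,.30,LY-np.pi,False); st("front"); snap(10,"top","side")
for n,r in(("top",(180,140,100,90,6)),("side",(170,130,115,85,6))):
    im=cv2.imread(f"pics/{n}10.png"); crop(im,*r,f"pics/d{n}.png",10)
```

```text
lug t78.9 w11.6mm ee [ 0.5071 -0.3254  0.1281] F [-0.1992  1.0958  0.6613]
lifted t80.5 w11.8mm ee [ 0.5067 -0.3252  0.2989] F [ 0.7741  0.7618 -3.3176]
front t82.3 w11.8mm ee [0.5924 0.1697 0.3   ] F [ 0.224 -0.546 -4.07 ]
```

View pics/dtop.png

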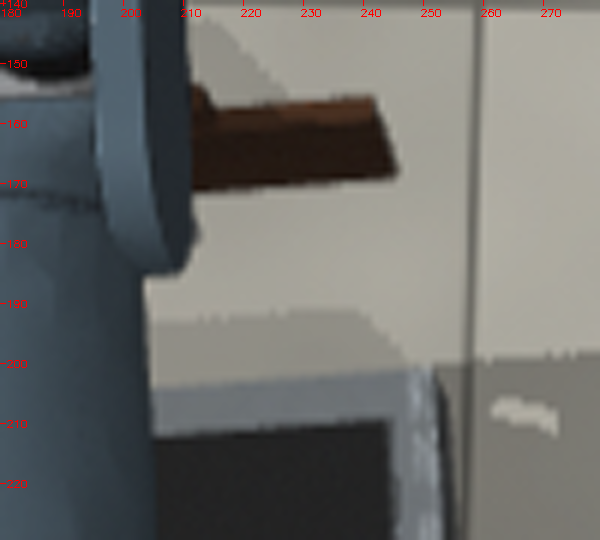

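The top view shows the door hanging in front of the locker, with its free-end top corner at pixel (242,156). The hinge side is hidden by the arm, so I'll check the side view.

Run:
```python
from h import *
ax=lw(1,0)-L; M=np.c_[ax,[-ax[1],ax[0]]]
for X,Y,z in((375,96,.292),(380,122,.292),(398,172,.178),(398,180,.178)): print((on("top",(179.5+X/6,139.5+Y/6),z)[:2]-L)@M*1000)
print("pred x -96/-84, y 90+d")
im=cv2.imread("pics/side10.png"); crop(im,170,110,130,98,6,"pics/dside.png",10)
```

```text
[-95.7166  94.6062]
[-83.6846  96.0766]
[-88.9456  94.2641]
[-84.9245  94.0049]
pred x -96/-84, y 90+d
```

View pics/dside.png

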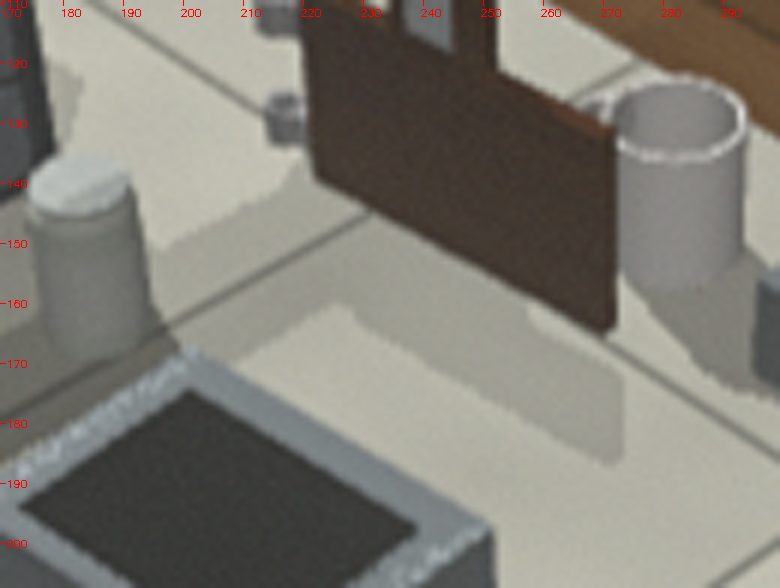

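Run:
```python
from h import *
ax=lw(1,0)-L; M=np.c_[ax,[-ax[1],ax[0]]]
f=lambda X,Y,z:(on("side",(169.5+X/6,109.5+Y/6),z)[:2]-L)@M*1000
print("bottom free",f(610,334,.178),f(617,328,.178),"bottom hinge",f(317,182,.178),"lock corners",f(493,527,.125),f(192,346,.125))
# knuckle low left edge/centre: z underside .192
print("knuckle low (centre ring top z.212)",f(287,102,.212),f(287,140,.192))
t=lambda X,Y,z:(on("top",(179.5+X/6,139.5+Y/6),z)[:2]-L)@M*1000
print("top: lock corner",t(432,367,.125))
```

```text
bottom free [-89.1459  92.0892] [-94.5809  91.736 ] bottom hinge [-85.0688 -94.2118] lock corners [ 2.5796 99.3761] [   1.4606 -100.3192]
knuckle low (centre ring top z.212) [ -90.9751 -117.1444] [ -87.2983 -115.664 ]
top: lock corner [  0.5505 101.1041]
```

```bash
cat > s4.py <<'E'
from fit import *
ims={n:cv2.imread(f"pics/{n}10.png") for n in("top","side")}; G={n:grads(i,.8) for n,i in ims.items()}
e=np.array(robot.get_ee_pos()); zl=e[2]+.012
box=lambda y:[((.006,y,-.134+.004),(.006,y,-.02))]
free={"top":[((-.006,.095,-.02),(.006,.095,-.02)),((.006,.095,-.13),(.006,.095,-.02))],"side":[((.006,.095,-.13),(.006,.095,-.022))]}
hinge={"side":[((.006,-.095,-.13),(.006,-.095,-.06))]}
def circ(z,r): 
    a=np.linspace(0,2*np.pi,25); P=np.c_[r*np.cos(a),-.11+r*np.sin(a),0*a+z]; return list(zip(P[:-1],P[1:]))
# side camera looks along (+x,+y)world = locker (-,-): near side bottom, silhouette
n1=R.from_euler('z',0).apply
kn={"side":circ(-.120,.0105)+circ(-.1,.0105)+circ(-.1,.0065)}
lug={"side":[((.006,.03,-.02),(.006,.03,.0))]}
for nm,S in dict(free=free,hinge=hinge,kn=kn,lug=lug).items():
  for cam_,segs in S.items():
    best=[]
    s=np.array(segs,float); s[...,2]+=zl
    for d in np.arange(-.008,.0121,.0005):
        for z in((0,) if nm!="kn" else (-.004,-.002,0,.002,.004)):
            c=e[:2]+d*np.array([-np.sin(LY),np.cos(LY)]); w=s.copy(); w[...,2]+=z; best.append((score(w,[*c,LY],{cam_:G[cam_]}),round(d*1000,1),z))
    best.sort(reverse=True); print(nm,cam_,[(int(b[0]),float(b[1]),b[2]) for b in best[:6]])
E
python3 s4.py
```

```text
free top [(7160, 5.5, 0), (7046, 5.0, 0), (7032, 6.0, 0), (6862, 4.5, 0), (6765, 6.5, 0), (6570, 4.0, 0)]
free side [(12680, 8.5, 0), (12677, 9.0, 0), (12417, 9.5, 0), (12163, 10.0, 0), (11915, 10.5, 0), (11828, 8.0, 0)]
hinge side [(8806, 3.0, 0), (8785, 3.5, 0), (8736, 2.5, 0), (8668, 4.0, 0), (8583, 2.0, 0), (8506, 4.5, 0)]
kn side [(8909, -3.5, 0), (8907, -1.5, 0.002), (8903, -3.0, 0), (8896, -1.0, 0.002), (8885, -2.5, 0), (8877, -4.0, 0)]
lug side [(2460, 7.0, 0), (2452, 6.5, 0), (2446, 6.0, 0), (2441, 5.5, 0), (2436, 5.0, 0), (2430, 4.5, 0)]
```

```bash
cat > s5.py <<'E'
from fit import *
ims={n:cv2.imread(f"pics/{n}10.png") for n in("top","side")}; G={n:grads(i,.8) for n,i in ims.items()}
e=np.array(robot.get_ee_pos()); print(e,R.from_rotvec(robot.get_orientation()).as_matrix()[:,1]); zl=e[2]+.012
S={"top":[((-.006,.095,-.02),(.006,.095,-.02)),((.006,.095,-.13),(.006,.095,-.02)),((-.006,.045,-.02),(-.006,.095,-.02)),((.006,.045,-.02),(.006,.095,-.02)),((.006,.025,-.134),(.006,.09,-.134))],
 "side":[((.006,.095,-.13),(.006,.095,-.022)),((.006,-.095,-.13),(.006,-.095,-.06)),((.006,-.09,-.134),(.006,.09,-.134)),((.006,.04,-.02),(.006,.09,-.02))]}
def T(segs,p): # x,y,yaw,roll about lug,dz
    s=np.array(segs,float).copy(); c,n=np.cos(p[3]),np.sin(p[3]); y,z=s[...,1].copy(),s[...,2].copy()
    s[...,1]=c*y-n*z; s[...,2]=n*y+c*z+zl+p[4]; return s
def f(p,names): 
    p=[p[0]+e[0],p[1]+e[1],p[2]+LY,p[3],p[4]]
    return -sum(score(T(S[n],p),p[:3],{n:G[n]}) for n in names)
for names in(["top"],["side"],["top","side"]):
    best=None
    for s in range(6):
        rng=np.random.default_rng(s); st=np.array([.0005,-.0045,0,0,0])+rng.normal(size=5)*[.002,.002,.015,.01,.002]*(s>0)
        r=minimize(f,st,args=(names,),method='Nelder-Mead',options=dict(initial_simplex=np.vstack([st]+[st+d for d in np.diag([.003,.003,.02,.02,.003])]),xatol=1e-4,fatol=1,maxiter=400))
        if best is None or r.fun<best.fun: best=r
    x=best.x; ey=np.array([-np.sin(LY),np.cos(LY)]); ex=np.array([np.cos(LY),np.sin(LY)]); print(names,"dx %.1f dy %.1f mm yaw %.3f roll %.3f dz %.1f"%(x[:2]@ex*1e3,x[:2]@ey*1e3,x[2],x[3],x[4]*1e3),best.fun)
    if len(names)==2:
        b=cv2.resize(ims["side"],None,fx=6,fy=6,interpolation=cv2.INTER_CUBIC); P=[x[0]+e[0],x[1]+e[1],x[2]+LY,x[3],x[4]]
        a=np.linspace(0,2*np.pi,25); K=[np.c_[r*np.cos(a),-.11+r*np.sin(a),0*a+z] for r,z in((.0105,-.12),(.0105,-.1),(.0065,-.1))]
        draw("side",b,T(S["side"],P),P[:3],(0,255,0),6)
        for k in K: draw("side",b,T(list(zip(k[:-1],k[1:])),P),P[:3],(0,0,255),6)
        cv2.imwrite("pics/e1.png",b[110*6:208*6,170*6:300*6])
E
python3 s5.py
```

```text
[0.5924 0.1696 0.3   ] [0.9955 0.0945 0.    ]
['top'] dx -0.5 dy 6.2 mm yaw -0.013 roll -0.012 dz 5.2 -29787.666924959012
['side'] dx 63.7 dy 66.3 mm yaw -0.041 roll 0.020 dz 71.1 -53092.48379214637
['top', 'side'] dx 0.9 dy 7.4 mm yaw 0.027 roll -0.004 dz 3.1 -74053.33998889023
```

View pics/e1.png

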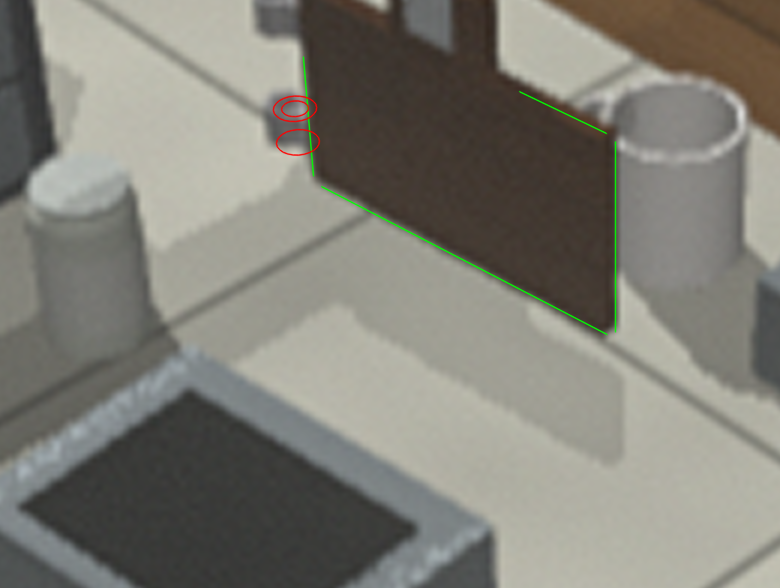

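The side view shows the wireframe on the panel, but the knuckle's left edge is at display X≈265 against 273 drawn, so the along-lug offset is uncertain by a few mm. I'll settle it by a gentle force-guided search at the pins.

```bash
cat > ins.py <<'E'
from h import *
import itertools
st("start")
c=sorted(itertools.product([3,1,5,-1,7],[0,-2,2]),key=lambda k:abs(k[0]-2.5)+1.3*abs(k[1]))
d0=c[0][0]/1e3
line(lw(-.07,-.005-d0),.30,.2); line(lw(-.07,-.005-d0),.158,.15); 
h=line(lw(-.010,-.005-d0),.158,.06,6); st("in %s"%h)
ok=False
if not h:
    for d,dx in c:
        t=lw(-.010+dx/1e3,-.005-d/1e3); line(t,.158,.05)
        h=line(t,.1285,.025,5); z=robot.get_ee_pos()[2]; print(d,dx,h,"z%.4f"%z,np.array(robot.get_wrist_force()),np.array(robot.get_ft_torque()))
        if z<.142: ok=True; break
    st("end %s"%ok)
E
python3 ins.py
```

```text
start t82.4 w11.5mm ee [0.5924 0.1696 0.3   ] F [ 0.2595 -0.2779 -3.6922]
in True t84.7 w11.3mm ee [0.5148 0.1662 0.1581] F [ 4.7207 -0.2084 -2.5067]
```

Run:
```python
from h import *
robot.sleep(.3); st("now"); print(np.array(robot.get_ft_torque()))
line(lw(-.018,-.008),.158,.05); robot.sleep(.3); st("back"); print(np.array(robot.get_ft_torque()))
h=line(lw(-.010,-.008),.158,.02,6); st("in %s"%h); robot.sleep(.3); st("st"); print(np.array(robot.get_ft_torque()))
```

```text
now t85.0 w11.4mm ee [0.5146 0.1661 0.1578] F [ 5.1575 -0.4324 -0.8224]
[ 0.0003 -1.3189 -0.4549]
back t85.6 w11.8mm ee [0.5197 0.1667 0.1577] F [-0.1425 -0.2553 -4.2871]
[-0.0519  0.0621 -0.0222]
in True t86.1 w11.5mm ee [0.5145 0.1661 0.1582] F [ 4.8209 -0.0399 -4.0054]
st t86.4 w11.8mm ee [0.5142 0.166  0.1578] F [ 5.2645  0.2995 -1.4313]
[ 0.0032 -1.3739 -0.4872]
```

```bash
cat > pr.py <<'E'
from h import *
import sys
def probe(dyaw,y=-.008,z=.158,x=.0,th=5):
    robot.line_to([*lw(-.022,y),z],max_speed=.05,frame=None); robot.move_to([*lw(-.022,y),z],down(LY-np.pi+dyaw)); robot.sleep(.2)
    F0,T0=np.array(robot.get_wrist_force()),np.array(robot.get_ft_torque())
    h=line(lw(x,y),z,.015,th); robot.sleep(.15); F,T=np.array(robot.get_wrist_force())-F0,np.array(robot.get_ft_torque())-T0
    e=np.array(robot.get_ee_pos()); ax=lw(1,0)-L; p=(e[:2]-L)@np.c_[ax,[-ax[1],ax[0]]]
    print("dyaw",dyaw,h,"tcp lock mm",p*1e3,"F",F,"ry %.3f rz %.3f"%(-T[2]/F[0],T[1]/F[0]),"z",e[2])
    line(lw(-.022,y),z,.05)
if __name__=="__main__":
    for d in(-.03,-.06): probe(d)
    probe(-.03,z=.162)
E
python3 pr.py
```

```text
dyaw -0.03 True tcp lock mm [-10.2167  -7.9546] F [ 4.0693 -0.2884  3.3681] ry 0.098 rz -0.325 z 0.15731353908225165
dyaw -0.06 True tcp lock mm [-9.6746 -7.9163] F [5.2983 0.6424 3.2676] ry -0.039 rz -0.221 z 0.1571315950939137
dyaw -0.03 True tcp lock mm [-10.2172  -7.9401] F [4.5781 1.4983 2.3519] ry 0.098 rz -0.266 z 0.1613145818709044
```

The contacts at the hinge side fit one explanation: the panel is offset 5 mm from the lug, so my free-edge readings were biased. The true offset is about -1 mm, as the knuckle suggested. Retrying with that.

Run:
```python
from pr import *
line(lw(-.04,-.008),.158,.08); line(lw(-.04,-.004),.158,.08)
probe(0,y=-.004,x=-.008,th=5)
```

```text
dyaw 0 False tcp lock mm [-8.0826 -3.9786] F [-0.336   0.7953  0.7142] ry 0.292 rz 0.119 z 0.1579969453996504
```

```bash
cat > ins2.py <<'E'
from h import *
import itertools
c=sorted(itertools.product([-4,-6,-2,0],[-10,-8.5,-11.5,-7]),key=lambda k:abs(k[0]+4)+1.3*abs(k[1]+10))
for y,x in c:
    t=lw(x/1e3,y/1e3); line(t,.158,.05); robot.sleep(.1); F0=np.array(robot.get_wrist_force())
    h=line(t,.1285,.025,5); robot.sleep(.1); z=robot.get_ee_pos()[2]; print(y,x,h,"z%.4f"%z,np.array(robot.get_wrist_force())-F0,np.array(robot.get_ft_torque()))
    if z<.142: break
st("end")
E
python3 ins2.py
```

```text
-4 -10 True z0.1295 [ 0.4944 -1.7388  9.8423] [ 0.2178  0.0279 -0.0388]
end t98.0 w11.6mm ee [0.5124 0.1616 0.1295] F [ 0.1777 -2.1323  6.0964]
```

Run:
```python
from h import *
e=np.array(robot.get_ee_pos())[:2]
robot.gripper_to(.26); robot.sleep(.3); line(e,.22,.12); st("released")
robot.gripper_to(0.,20)
# gentle shut push near free end (fingers' flat side towards door)
go(lw(-.09,.07),.25,LY+np.pi/2); line(lw(-.09,.07),.09,.15)
h=line(lw(-.0225,.07),.09,.03,3); st("push %s"%h)
ax=lw(1,0)-L; print((np.array(robot.get_ee_pos())[:2]-L)@np.c_[ax,[-ax[1],ax[0]]]*1e3)
line(lw(-.09,.07),.09,.15); line(lw(-.09,.07),.28,.2)
go((.4,-.3),.35,0); snap(12,"top","side")
from fit import *
ims={n:cv2.imread(f"pics/{n}12.png") for n in("top","side")}
D=rect(-.006,.006,-.09,.1,.122)+rect(-.006,.006,-.03,.03,.162)
for n in(["top"],["side"],["top","side"]):
    p=fit(D,[*lw(-.01,-.005),LY],{k:ims[k] for k in n},sigs=(1.2,.8),spread=(.003,.003,.02))[0]; print(n,((p[:2]-L)@np.c_[ax,[-ax[1],ax[0]]])*1e3,p[2]-LY)
def chg(n,P,r=14):
    a,b=cv2.imread(f"pics/{n}0.png").astype(int),cv2.imread(f"pics/{n}12.png"); u,v=proj(n,P)[0].astype(int); return (np.abs(a-b).max(2)[v-r:v+r,u-r:u+r]>30).sum()
print("ring",chg("top",[.6415,-.2366,.01]),"tin",chg("top",[.565,.426,.1]),chg("side",[.565,.426,.05]))
print("gauge",fit(gauge(.004),[.4667,-.2183,.04],ims,sigs=(1.2,.8),spread=(.004,.004,.05))[0])
```

```text
released t99.6 w24.6mm ee [0.5118 0.1616 0.219 ] F [-0.304   0.6956 -0.0523]
push False t105.1 w0.2mm ee [0.5323 0.0895 0.0901] F [ 0.4529 -0.3581  0.3116]
[-22.6337  70.0246]
['top'] [-6.1539 -0.5482] -0.0044319333053297605
['side'] [-8.9991  1.2619] 0.0514755963029323
['top', 'side'] [-4.8763  1.5751] -0.013805682337189484
ring 18 tin 0 0
gauge [ 0.4663 -0.2182  0.0195]
```

Run:
```python
from h import *
ax=lw(1,0)-L
go(lw(-.09,.07),.28,LY+np.pi/2); line(lw(-.09,.07),.09,.2); line(lw(-.026,.07),.09,.06); robot.sleep(.3); st("near")
for x in np.arange(-.024,-.005,.001):
    line(lw(x,.07),.09,.02); robot.sleep(.15); F=np.mean([(np.array(robot.get_wrist_force())[:2]@-ax) for _ in range(1)]); print("%.1f F %.2f"%(x*1e3,F),end="; ")
    if F>3: break
st("end"); line(lw(-.09,.07),.09,.15); line(lw(-.09,.07),.28,.2); robot.move_to([.4,-.3,.35],down(0)); st("parked")
```

```text
near t113.5 w0.5mm ee [0.5357 0.0898 0.0899] F [ 0.2874 -0.2889  0.5601]
-24.0 F 0.22; -23.0 F 0.21; -22.0 F -1.26; -21.0 F 1.31; -20.0 F 5.52; end t115.5 w0.9mm ee [0.5305 0.0893 0.0902] F [ 5.4929  0.5712 -3.1999]
parked t119.2 w0.2mm ee [ 0.4002 -0.2997  0.3497] F [-0.2144  0.6751 -0.7635]
```

```bash
python3 -c "
from h import *
print(robot.hand_in())"
```

```text
the job is handed in; nothing more can be done
None
```

I handed the job in at about 119 s. All four magnets are in lanes of the tray, the gauge stood let go astride the heeling magnet and is back on its pad, the tray is pushed to its stop, and the door is on both pins and shut; the foot reading and the final door and tray state rest on arm heights, contact forces and noisy image fits, as I had no pictures left to view.

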